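# Fasten the ballast cover with a push rivet

### The arm

A 6-joint arm with a two-finger parallel gripper is mounted at the origin on a cart in front of the work surface, level with it; the furniture and walls round the work are solid. World frame = base frame: x ahead of the robot, y to its left, z up, the work surface at z = 0. Lengths are in m, angles in rad, forces in N, time in s.
With the tool pointing down it reaches from about 0.375 to 0.9 m from the base axis. Payload 3.1 kg.
Tool frame: the origin (TCP) lies between the finger pads; the fingertips stand 11 mm ahead of it and the grasp point (between the pads) lies 8 mm behind it; z points along the fingers, y is the line along which they close (so a half turn about z gives the same grasp; the last joint's range is limited). The gripper opens to 87 mm and grips with 3 to 60 N. Pads are 19 mm wide; open, the fingers measure 117 mm over their backs; the gripper's body (75 mm by 190 mm) begins 51 mm behind the grasp point.
Start: joints at [1.095, 0.527, 1.433, -0, 1.181, -0.178], TCP at [0.183, 0.598, 0.234] pointing down, gripper open.
Joint ranges: [-3.08, 3.08], [-0.75, 2.2], [0.22, 2.44], [-1.43, 4.57], [0, 2.65], [-2.85, 2.85]. Speed limits (rad/s): [2.79, 2.79, 3.14, 3.14, 3.14, 3.14].

### API

Orientations are given as a unit quaternion [x, y, z, w].
In Python, from rig import robot gives the robot as it stands.
- The arm moves only by the tool move_arm, never from a script. Its argument "moves" is text: rows parted by semicolons, each of 7 numbers parted by spaces: the shift along the tool's x, y, z in units of 100 mm (1.0 is 100 mm), then the turn, a rotation vector about the tool's x, y, z in units of 90 degrees (1.0 is 90 degrees), then the opening, from 0 (shut) to 1 (fully open). A call has 1 to 12 rows; each row is the pose to reach, as a shift and turn from the pose commanded when the call began, along the tool's axes at that moment; what a row does not reach only later rows make up. A row lasts 1/10 s, in which the tool goes at most 50 mm and 8.59 degrees, less where a joint would pass 70% of its speed; a pose out of reach is approached as far as the arm can. A call with a number of a shift or a turn outside -1 to 1 is refused whole. A call with a gripper value outside its range is refused whole. The fingers move at their own pace and stop on an object; "squeeze" is the grip in N (left out, the last holds). Time passes only in rows, so rows that repeat a pose let the fingers close. It gives the time, the measured TCP pose, the force, the opening and the grip force at its end, in the units of the state.
- robot.get_obs(): the state, without advancing time (a new reading comes with each control period).
- robot.camera(name): name is "scene" or "top" or "wrist"; returns a dict with "image" (400x640x3 uint8, red, green, blue), "intrinsics" (3x3 intrinsics, pixels), "extrinsics" (4x4, takes a point from world to camera coordinates). Camera axes: x right, y up, looking along -z (the intrinsics and any distortion apply to the point x, -y, -z); pixel columns grow to the right and rows downward; lengths in m; the calibration is good to about 2 mm. A picture is of the moment at which its call begins. There is no depth.
- robot.hand_in(): hands the job in; it is judged then, once.
The state is a dict: "time": time; "q": joint angles; "joint_velocities": joint speeds; "joint_torque": joint torques, N m; "position": TCP position; "tool_rot": TCP orientation; "ft_force": force on the tool from outside, world axes, zero at the start; "moment": the same for the moment, N m; "grip_width": finger opening in m; "grip_force": force on a finger pad.
Only numpy, scipy, OpenCV 4.12 (cv2) and the standard library are available. Lean on these libraries where they do the work, as an engineer would, in place of code of your own. Each camera call takes 0.05 s, during which the arm holds its last target. There are 200 camera calls.

### The job

Fasten the cover plate of the lamp's ballast bay: take the push rivet whose centre pin stands up out of the wooden rack, put it into the open hole of the plate until its head sits down on the plate, and only then push its centre pin in flush. The plate may have slipped along its guides, so feel for the hole, and press gently: the plate cracks under a hard push. Leave the spent rivet (pin already flush) standing in the rack.

Things in the scene. Friction and masses are not known exactly. Their poses are not given: they have to be found in the camera images.
- frame: The fixed black ballast-bay frame, 104 x 176 mm, 26 mm high, low guide rails to 31 mm. Origin under its centre on the bench, y along its length, z up. On it, on a soft gasket, lies a grey cover plate 84 x 140 x 5 mm, top at z = 35 mm, with an open hole and, about 77 mm from the hole, an already fastened rivet (head 9 mm above the plate). The pose is the frame's, not the plate's.
- hole_nominal (a point): Point fixed to the frame at its x = 0, y = -30, z = 35 mm (plate top), where the plate's open hole would be if the plate had not slipped. The hole (14 mm wide, 1 mm chamfer, open space below) really lies up to 12 mm from here along the frame's y, either way, unmeasured; across (x) the plate has no play.
- plate_rest (a point): Point fixed to the frame on its axis at plate-top height (z = 35 mm, middle of the frame). How the plate behaves: pressed, it sinks level by up to 4 mm (about 2 N starts it, 6 N bottoms it) and springs back; sideways it stays clamped in its guides where it has slipped to. More than 35 N on it cracks it.
- rivet: The push rivet to be used, white nylon, loose, upright in one of the rack's two holes. Origin at the centre of its head's underside, z up along its axis. Round head 28 mm across, 9 mm tall (grip it here); shank 12 mm thick, 22 mm long, its last 1.5 mm tapering to 11 mm; a centre pin 12 mm thick stands out of the head's top.
- rivet_pin (a joint): How far the rivet's centre pin is pressed in, in m: 0 = its top 10 mm above the head's top (19 mm above the rivet's origin), 0.010 = flush with the head's top, its stop. It starts between 0 and 0.002, takes about 9 N to move and stays where it is left.
- spent_rivet: A used rivet of the same size without a standing pin (its pin is flush, only 9 mm head above the rack), loose in the rack's other hole. Origin at the centre of its head's underside.
- rack: Fixed wooden block 60 x 130 x 30 mm, origin under its centre, with two 14 mm holes right through at y = +32 and -32 mm, in which the rivets stand with their heads on its top (30 mm above the bench).
Things that resemble listed ones, but are neither listed nor needed, are in the scene too. What is shaped like the rivet but green or pink is not meant.

How it is judged:
By the outcome, as a careful person would: the job done as asked, in the order asked, and still so for the second after the job is handed in, with the robot touching nothing.
It also fails if it takes over 64 s, if anything falls off the work surface, if the arm or the gripper's body presses on something with over 40 N, if the wrist force passes 120 N, or if a joint passes its speed limit or range.

## Working session

There is one attempt and no reset: what is moved stays moved. The work goes in short steps, Python scripts to look and compute and a tool call to move; the robot and the scene stay as the last step left them, time stands still between calls to the robot, and variables do not carry over. Pictures are saved under pics/ and viewed, at most 12 in all, crops included, and the job is handed in when it is done.

Besides the shell and the picture viewer there is one more tool, called after "Request:" by a JSON object that holds its "api" and its "payload", one argument or row to a line. move_arm: Moves the arm, as the interface text tells. Shifts and turns lie within -1 to 1; 1 stands for 100 mm of shift or 90 degrees of turn. Its arguments: {"type":"object","properties":{"moves":{"type":"string"},"squeeze":{"type":"number"}},"required":["moves"]}

```bash
mkdir -p pics; cat > h.py <<'E'
import numpy as np, cv2
from rig import robot
def save(cam,fn,crop=None,scale=1):
    c=robot.camera(cam); im=c["image"][:,:,::-1].copy()
    np.savez(fn.replace('.png','.npz'),im=im,K=c["intrinsics"],E=c["extrinsics"])
    if crop: im=im[crop[1]:crop[3],crop[0]:crop[2]]
    if scale!=1: im=cv2.resize(im,None,fx=scale,fy=scale,interpolation=cv2.INTER_CUBIC)
    cv2.imwrite(fn,im); return c
def ray(d,u,v,z):
    K,E=np.array(d["K"]),np.array(d["E"]); R,t=E[:3,:3],E[:3,3]
    p=np.linalg.inv(K)@[u,v,1]; r=R.T@np.array([p[0],-p[1],-p[2]]); o=-R.T@t
    return o+r*(z-o[2])/r[2]
def proj(d,P):
    K,E=np.array(d["K"]),np.array(d["E"]); c=E[:3,:3]@np.array(P)+E[:3,3]
    q=K@[c[0],-c[1],-c[2]]; return q[:2]/q[2]
E
python3 - <<'E'
from h import *
save("top","pics/top1.png"); save("scene","pics/scene1.png")
d=np.load("pics/top1.npz"); print(d["K"],d["E"])
o=robot.get_obs(); print(o)
E
```

```text
[[432.50476469   0.         320.47662343]
 [  0.         432.50476469 207.19830297]
 [  0.           0.           1.        ]] [[ 0.02402665 -0.999666   -0.00951906 -0.07507702]
 [ 0.98416889  0.02197956  0.17586497 -0.49852873]
 [-0.175597   -0.01359381  0.98436828 -0.9997032 ]
 [ 0.          0.          0.          1.        ]]
{'time': 0.1, 'q': array([ 1.09547561e+00,  5.28350190e-01,  1.43375865e+00,  9.68272640e-06,
        1.18138439e+00, -1.78492878e-01]), 'joint_velocities': array([-1.26169449e-03, -2.42845032e-03, -2.75634665e-03,  8.31076559e-05,
       -1.45022598e-04,  1.87400964e-04]), 'joint_torque': array([-7.67373658e-04, -4.40985882e+01, -1.77149284e+01,  6.34794636e-02,
        5.34035428e-02, -2.57586942e-05]), 'position': array([0.18248   , 0.59711513, 0.23268853]), 'tool_rot': array([ 1.47871429e-01,  9.89006136e-01, -8.98522762e-04, -3.09391798e-04]), 'ft_force': array([0.57992855, 0.91203621, 0.26741091]), 'moment': array([-0.00725159, -0.01739166,  0.06373154]), 'grip_force': 0.0, 'grip_width': 0.08704823873480412}
```

View pics/top1.png

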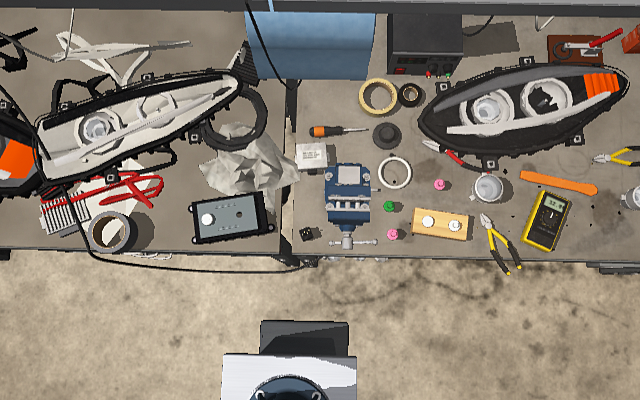

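View pics/scene1.png

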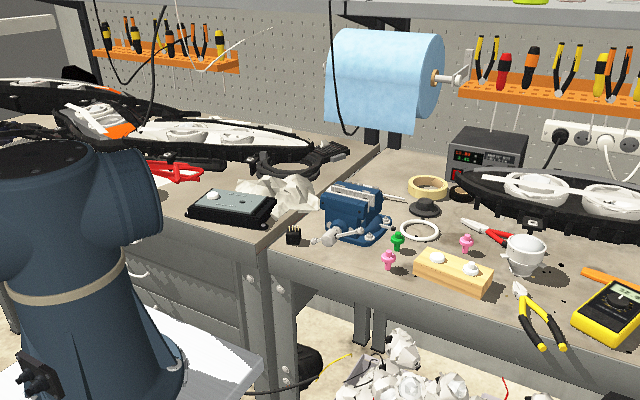

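Top view: the rack is at (443,223) with white heads at (428,221) and (455,226). The frame with its grey plate is at (230,217), with a fastened rivet at (207,219) and the hole near (238,219). Look-alikes are pink at (440,184) and (392,234) and green at (389,206). I'll check the choice in a close crop.

```bash
python3 - <<'E'
from h import *
t=cv2.imread("pics/top1.png"); s=cv2.imread("pics/scene1.png")
f=lambda im,a,b,c,d:cv2.resize(im[b:d,a:c],(400,300),interpolation=cv2.INTER_CUBIC)
out=np.vstack([np.hstack([f(t,400,190,480,250),f(t,180,180,280,255)]),np.hstack([f(s,400,235,500,310),f(s,180,175,280,250)])])
cv2.imwrite("pics/c1.png",out)
d=np.load("pics/top1.npz")
for n,u,v,z in [("headL",428,221,.039),("headR",455,226,.039),("hole",238,219,.035),("fast",207,219,.044),("pinkA",440,184,0.03),("crate",0,0,0)]: print(n,ray(d,u,v,z).round(4))
# white blobs
hsv=cv2.cvtColor(t,cv2.COLOR_BGR2HSV)
m=((hsv[...,1]<45)&(hsv[...,2]>190)).astype(np.uint8)
for (a,b,c,e) in [(405,200,480,245),(185,185,270,250)]:
    n,l,st,ce=cv2.connectedComponentsWithStats(m[b:e,a:c]); print([(st[i].tolist(),(ce[i]+[a,b]).round(1).tolist()) for i in range(1,n) if st[i,4]>15])
E
```

```text
headL [ 0.4731 -0.3227  0.039 ]
headR [ 0.4624 -0.3871  0.039 ]
hole [0.4682 0.136  0.035 ]
fast [0.4652 0.2089 0.044 ]
pinkA [ 0.5672 -0.3561  0.03  ]
crate [1.0716 0.8396 0.    ]
[([17, 16, 11, 11, 100], [427.2, 221.0]), ([44, 20, 11, 11, 89], [453.6, 225.1])]
[([24, 0, 29, 11, 164], [224.7, 189.1]), ([76, 3, 6, 8, 20], [264.2, 191.2]), ([17, 29, 10, 11, 93], [206.4, 219.0])]
```

View pics/c1.png

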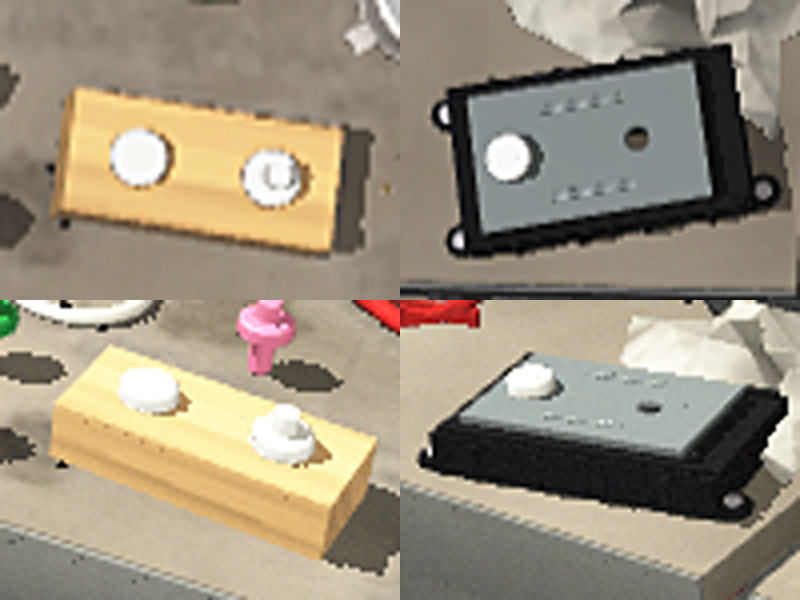

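The crop shows that the right-hand white rivet at (454,225) has the standing pin. The left one at (427,221) is flush, i.e. spent. The plate's open hole is at (239.3,214.5). First I'll turn the tool so that its x = world y and its y = world x, and travel on to over the frame.

Request:
{"api": "move_arm", "payload": {
  "moves": "-0.47 -0.17 0 0 0 0.1 1; -0.94 -0.34 0 0 0 0.2 1; -0.94 -0.34 0 0 0 0.3 1; -0.94 -0.34 0 0 0 0.4 1; -0.94 -0.34 0 0 0 0.5 1; -0.94 -0.34 0 0 0 0.6 1; -0.94 -0.34 0 0 0 0.7 1; -0.94 -0.34 0 0 0 0.8 1; -0.94 -0.34 0 0 0 0.811 1; -0.94 -0.34 0 0 0 0.811 1"
}}

```text
time: 1.1
position: [0.2625, 0.5373, 0.2331]
tool_rot: [0.707, 0.707, -0.001, 0.0]
ft_force: [-0.6, 0.8, 0.0]
grip_width: 0.0871
grip_force: 0.0
```

Request:
{"api": "move_arm", "payload": {
  "moves": "-0.4 0.2 0 0 0 0 0.7; -0.8 0.4 0 0 0 0 0.7; -1 0.5 0 0 0 0 0.7"
}}

```text
time: 1.4
position: [0.3131, 0.435, 0.2331]
tool_rot: [0.707, 0.708, -0.001, 0.0]
ft_force: [0.4, 0.1, -0.6]
grip_width: 0.0704
grip_force: 0.0
```

Request:
{"api": "move_arm", "payload": {
  "moves": "-0.4 0.2 0 0 0 0 0.7; -0.8 0.4 0 0 0 0 0.7; -1 0.5 0 0 0 0 0.7; -1 0.5 0 0 0 0 0.7"
}}

```text
time: 1.8
position: [0.3638, 0.3353, 0.2334]
tool_rot: [0.708, 0.706, -0.0, 0.0]
ft_force: [0.6, 1.0, 0.2]
grip_width: 0.0609
grip_force: 0.0
```

Request:
{"api": "move_arm", "payload": {
  "moves": "-0.4 0.2 0 0 0 0 0.7; -0.8 0.4 0 0 0 0 0.7; -1 0.5 0 0 0 0 0.7; -1 0.5 0 0 0 0 0.7; -1 0.5 0 0 0 0 0.7; -1 0.5 0 0 0 0 0.7"
}}

```text
time: 2.4
position: [0.412, 0.2388, 0.2334]
tool_rot: [0.706, 0.708, -0.0, -0.0]
ft_force: [0.4, 0.2, -0.4]
grip_width: 0.061
grip_force: 0.0
```

```bash
python3 - <<'E'
from h import *
save("wrist","pics/w1.png"); d=np.load("pics/w1.npz"); o=robot.get_obs()
print(o["time"],o["position"],o["tool_rot"],o["q"]); E=d["E"]; print("cam",-E[:3,:3].T@E[:3,3])
print(proj(d,[.478,.133,.035]),proj(d,[.463,.209,.044]))
E
```

```text
2.45 [0.41196156 0.23884262 0.23346314] [ 7.06313511e-01  7.07899108e-01 -6.22912545e-05 -2.70730020e-04] [2.89882197e-01 3.28583112e-01 1.79516222e+00 4.89543746e-04
 1.01821490e+00 2.87382793e-01]
cam [0.4117386  0.30914309 0.38580781]
[379.73117069 271.80874784] [369.85496871 207.04532274]
```

View pics/w1.png

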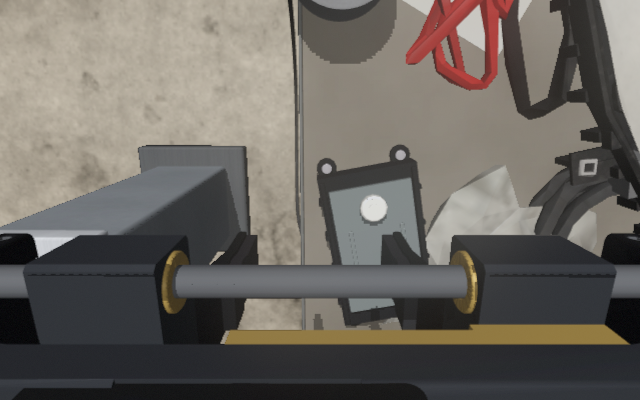

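The wrist view shows the frame with the fastened rivet at (373,208). The hole is hidden behind the gripper rod near (380,272). I'll go 190 mm further so that the camera passes over the hole.

Request:
{"api": "move_arm", "payload": {
  "moves": "-0.5 0.3 0 0 0 0 0.7; -1 0.6 0 0 0 0 0.7; -1 0.6 0 0 0 0 0.7"
}}

```text
time: 2.75
position: [0.4752, 0.1362, 0.2338]
tool_rot: [0.707, 0.707, 0.001, 0.001]
ft_force: [0.2, 0.4, 0.3]
grip_width: 0.0612
grip_force: 0.0
```

Request:
{"api": "move_arm", "payload": {
  "moves": "-0.45 0 0 0 0 0 0.7; -0.9 0 0 0 0 0 0.7; -0.9 0 0 0 0 0 0.7; -0.9 0 0 0 0 0 0.7; -0.9 0 0 0 0 0 0.7"
}}

```text
time: 3.25
position: [0.4725, 0.0491, 0.2335]
tool_rot: [0.706, 0.708, 0.0, -0.0]
ft_force: [-0.0, -0.5, -1.1]
grip_width: 0.0609
grip_force: 0.0
```

```bash
python3 - <<'E'
from h import *
save("wrist","pics/w2.png"); d=np.load("pics/w2.npz"); o=robot.get_obs()
print(o["time"],o["position"],o["tool_rot"]); E=d["E"]; print("cam",-E[:3,:3].T@E[:3,3])
print(proj(d,[.478,.133,.035]),proj(d,[.463,.209,.044]))
E
```

```text
3.3 [0.47244337 0.04926041 0.23352435] [ 7.06241006e-01  7.07971452e-01  7.74080493e-05 -2.42748427e-04]
cam [0.47215626 0.11938513 0.38587472]
[325.28053255  89.13449282] [308.74959864  -3.01240458]
```

View pics/w2.png

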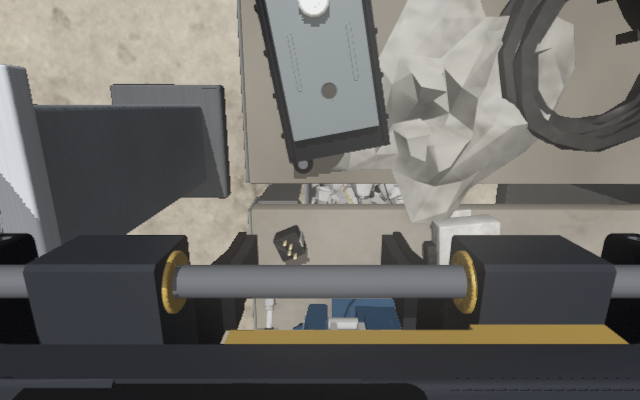

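The hole is at (329,90). I'll refine that pixel, then travel past the rack so that the camera is over the rivet.

```bash
cat >> h.py <<'E'
def blob(im,cx,cy,r,f):
    hsv=cv2.cvtColor(im[cy-r:cy+r,cx-r:cx+r],cv2.COLOR_BGR2HSV).astype(int)
    n,l,st,ce=cv2.connectedComponentsWithStats(f(hsv).astype(np.uint8))
    i=1+np.argmax(st[1:,4]); return ce[i]+[cx-r,cy-r],st[i]
E
python3 - <<'E'
from h import *
d=np.load("pics/w2.npz"); print(cv2.cvtColor(d["im"],cv2.COLOR_BGR2HSV)[90,312:348].tolist())
p,s=blob(d["im"],329,90,16,lambda h:h[...,2]<130); print(p,s,ray(d,*p,.035))
t=np.load("pics/top1.npz"); p,s=blob(t["im"],239,215,7,lambda h:h[...,2]<115);print(p,s,ray(t,*p,.035))
e=np.load("pics/w1.npz"); p,s=blob(e["im"],373,208,20,lambda h:(h[...,2]>185)&(h[...,1]<25)); print(p,s,ray(e,*p,.044))
E
```

```text
[[94, 11, 156], [94, 11, 156], [95, 10, 155], [94, 12, 155], [94, 11, 156], [99, 11, 156], [90, 12, 155], [94, 11, 156], [94, 12, 147], [83, 9, 119], [23, 19, 105], [20, 22, 104], [24, 25, 104], [20, 22, 104], [21, 25, 104], [23, 22, 104], [21, 25, 104], [21, 25, 104], [23, 22, 104], [21, 25, 104], [20, 22, 104], [21, 24, 105], [20, 22, 104], [26, 17, 103], [75, 9, 114], [90, 13, 142], [94, 13, 156], [94, 11, 156], [94, 12, 155], [94, 13, 156], [94, 13, 156], [98, 13, 156], [90, 12, 155], [94, 12, 155], [94, 12, 155], [90, 12, 155]]
[328.60487805  90.30731707] [  8   9  16  16 205] [0.48116152 0.13194357 0.035     ]
[238.71875 214.1875 ] [ 4  3  6  7 32] [0.48001733 0.13491294 0.035     ]
[373.50684932 207.70254403] [  8   7  26  26 511] [0.46670715 0.20831856 0.044     ]
```

Request:
{"api": "move_arm", "payload": {
  "moves": "-0.5 0 0 0 0 0 0.7; -1 0 0 0 0 0 0.7"
}}

```text
time: 3.5
position: [0.473, -0.0504, 0.2337]
tool_rot: [0.704, 0.71, 0.0, 0.0]
ft_force: [0.9, -0.9, -0.2]
grip_width: 0.0607
grip_force: 0.0
```

Request:
{"api": "move_arm", "payload": {
  "moves": "-0.5 0 0 0 0 0 0.7; -1 0 0 0 0 0 0.7"
}}

```text
time: 3.7
position: [0.4732, -0.1522, 0.2337]
tool_rot: [0.706, 0.708, 0.0, 0.0]
ft_force: [0.8, -0.2, -0.2]
grip_width: 0.0606
grip_force: 0.0
```

Request:
{"api": "move_arm", "payload": {
  "moves": "-0.5 0 0 0 0 0 0.7; -1 0 0 0 0 0 0.7"
}}

```text
time: 3.9
position: [0.4734, -0.2526, 0.2336]
tool_rot: [0.706, 0.708, 0.0, 0.0]
ft_force: [1.1, -0.3, 0.3]
grip_width: 0.0607
grip_force: 0.0
```

Request:
{"api": "move_arm", "payload": {
  "moves": "-0.5 0 0 0 0 0 0.7; -1 0 0 0 0 0 0.7"
}}

```text
time: 4.1
position: [0.4737, -0.3526, 0.2335]
tool_rot: [0.706, 0.708, 0.0, -0.0]
ft_force: [-0.3, 0.6, -0.8]
grip_width: 0.0611
grip_force: 0.0
```

Request:
{"api": "move_arm", "payload": {
  "moves": "-0.5 0 0 0 0 0 0.7; -1 0 0 0 0 0 0.7; -1 -0.1 0 0 0 0 0.7; -1 -0.1 0 0 0 0 0.7; -1 -0.1 0 0 0 0 0.7; -1 -0.1 0 0 0 0 0.7"
}}

```text
time: 4.7
position: [0.4637, -0.45, 0.2337]
tool_rot: [0.706, 0.708, 0.0, -0.0]
ft_force: [0.3, 1.0, -1.1]
grip_width: 0.0608
grip_force: 0.0
```

```bash
python3 - <<'E'
from h import *
save("wrist","pics/w3.png"); d=np.load("pics/w3.npz"); o=robot.get_obs()
print(o["time"],o["position"],o["tool_rot"],o["q"]); E=d["E"]; print("cam",-E[:3,:3].T@E[:3,3])
print(proj(d,[.463,-.385,.039]),proj(d,[.473,-.323,.039]))
E
```

```text
4.75 [ 0.46365758 -0.45033494  0.23383801] [ 7.06225691e-01  7.07986746e-01  1.58811122e-04 -1.24162314e-04] [-9.43536390e-01  5.56697917e-01  1.37514975e+00  2.93048427e-04
  1.21004059e+00 -9.46130379e-01]
cam [ 0.4632964  -0.3797605   0.38605856]
[318.68904617 109.80150916] [329.91025006  39.25880431]
```

View pics/w3.png

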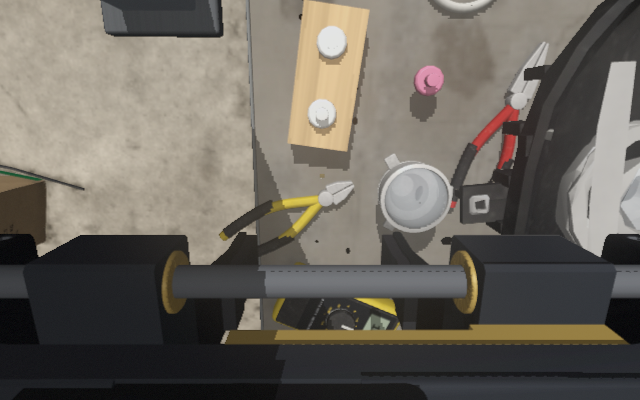

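The rivet with the pin is at (322,113) and the spent one at (331,42).

```bash
python3 - <<'E'
from h import *
d=np.load("pics/w3.npz")
f=lambda h:(h[...,1]<35)&(h[...,2]>150)
for c in [(322,113),(331,42)]:
    p,s=blob(d["im"],*c,22,f); print(p,s,ray(d,*p,.039))
im=d["im"][85:140,295:350]; g=cv2.resize(im,None,fx=10,fy=10,interpolation=cv2.INTER_CUBIC); cv2.imwrite("pics/c2.png",g)
E
```

```text
[321.41494436 112.7217806 ] [  8   8  28  28 629] [ 0.46560669 -0.38769202  0.039     ]
[331.33379121  41.07005495] [  8   6  30  31 728] [ 0.47430802 -0.32451272  0.039     ]
```

View pics/c2.png

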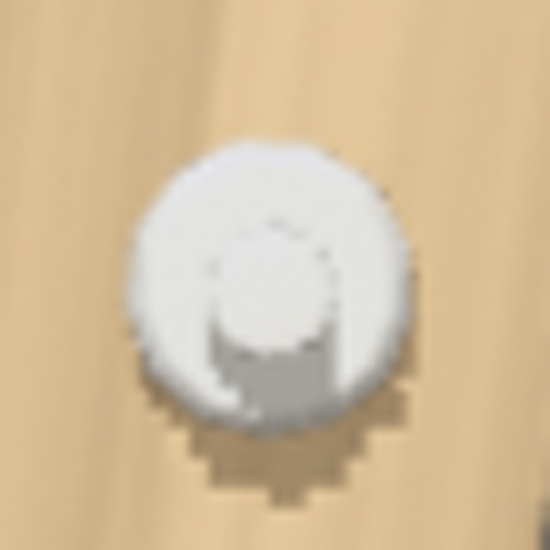

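The crop shows the standing pin clearly. The spacing between the two rivets comes out at 63.8 mm (64 expected). The rivet is at (0.4656,-0.388), so I'll descend over it.

Request:
{"api": "move_arm", "payload": {
  "moves": "0.4 0.02 0.2 0 0 0 0.7; 0.62 0.02 0.6 0 0 0 0.7; 0.62 0.02 1 0 0 0 0.7; 0.62 0.02 1 0 0 0 0.7"
}}

```text
time: 5.15
position: [0.4627, -0.3853, 0.1292]
tool_rot: [0.706, 0.708, 0.001, -0.006]
ft_force: [0.0, 0.9, -0.5]
grip_width: 0.0608
grip_force: 0.0
```

Request:
{"api": "move_arm", "payload": {
  "moves": "0 0 0.3 0 0 0 0.7; 0 0 0.6 0 0 0 0.7; 0 0 0.75 0 0 0 0.7; 0 0 0.85 0 0 0 0.7; 0 0 0.9 0 0 0 0.7; 0 0 0.9 0 0 0 0.7; 0 0 0.9 0 0 0 0.7; 0 0 0.9 0 0 0 0.7; 0 0 0.9 0 0 0 0.7"
}}

```text
time: 6.05
position: [0.4651, -0.3907, 0.0444]
tool_rot: [0.707, 0.707, -0.0, 0.001]
ft_force: [-0.0, 0.5, -0.3]
grip_width: 0.0609
grip_force: 0.0
```

```bash
python3 - <<'E'
from h import *
for i in range(3): save("wrist","pics/w4.png"); o=robot.get_obs(); print(o["time"],o["position"],o["tool_rot"])
E
```

```text
6.1 [ 0.46500707 -0.39063127  0.04421501] [ 7.07090296e-01  7.07123034e-01 -6.03145680e-05  5.69351810e-04]
6.15 [ 0.46491948 -0.39053389  0.04404267] [ 7.07099640e-01  7.07113802e-01 -3.50364350e-05  4.10787741e-04]
6.2 [ 0.46487216 -0.39046296  0.0439209 ] [ 7.07069640e-01  7.07143860e-01 -4.75626859e-05  2.90233945e-04]
```

Request:
{"api": "move_arm", "payload": {
  "moves": "0.02 0.0 0.01 0 0 0 0.7; 0.02 0 0.02 0 0 0 0.7; 0.02 0 0.02 0 0 0 0.7; 0.02 0 0.02 0 0 0 0.7; 0.02 0 0.02 0 0 0 0.7",
  "squeeze": 20
}}

```text
time: 6.7
position: [0.4647, -0.3883, 0.0415]
tool_rot: [0.707, 0.707, -0.0, -0.0]
ft_force: [-0.7, 0.2, -0.1]
grip_width: 0.0615
grip_force: 0.0
```

Request:
{"api": "move_arm", "payload": {
  "moves": "0 0 0 0 0 0 0.5; 0 0 0 0 0 0 0.3; 0 0 0 0 0 0 0.2; 0 0 0 0 0 0 0.2; 0 0 0 0 0 0 0.2; 0 0 0 0 0 0 0.2; 0 0 0 0 0 0 0.2",
  "squeeze": 20
}}

```text
time: 7.4
position: [0.4648, -0.3883, 0.0415]
tool_rot: [0.707, 0.707, -0.0, 0.0]
ft_force: [0.4, 0.7, 0.1]
grip_width: 0.0264
grip_force: 20.0
```

Request:
{"api": "move_arm", "payload": {
  "moves": "0 0 -0.1 0 0 0 0.2; 0 0 -0.3 0 0 0 0.2; 0 0 -0.6 0 0 0 0.2; 0 0 -1 0 0 0 0.2; 0 0 -1 0 0 0 0.2; 0 0 -1 0 0 0 0.2; 0 0 -1 0 0 0 0.2"
}}

```text
time: 8.1
position: [0.4641, -0.3876, 0.141]
tool_rot: [0.707, 0.707, 0.0, -0.001]
ft_force: [-0.1, -0.1, -0.0]
grip_width: 0.0264
grip_force: 20.0
```

```bash
python3 - <<'E'
from h import *
o=robot.get_obs(); print(o["position"],o["grip_width"],o["ft_force"])
save("wrist","pics/w5.png"); d=np.load("pics/w5.npz"); 
save("scene","pics/s5.png"); s=np.load("pics/s5.npz"); p=o["position"]; print(proj(d,p),proj(s,p),proj(s,p-[0,0,.011]))
u,v=proj(s,p).astype(int)
f=lambda im,a,b,c,e:cv2.resize(im[max(b,0):e,max(a,0):c],(400,500),interpolation=cv2.INTER_CUBIC)
cv2.imwrite("pics/c5.png",np.hstack([f(s["im"],u-32,v-40,u+32,v+40),f(d["im"],200,150,440,400)]))
E
```

```text
[ 0.46409242 -0.38756235  0.14099536] 0.026412181264574803 [-0.10691995 -0.07029114 -0.00284539]
[319.39551315 259.66759141] [478.80722971 217.3092017 ] [477.81441636 222.975211  ]
```

View pics/c5.png

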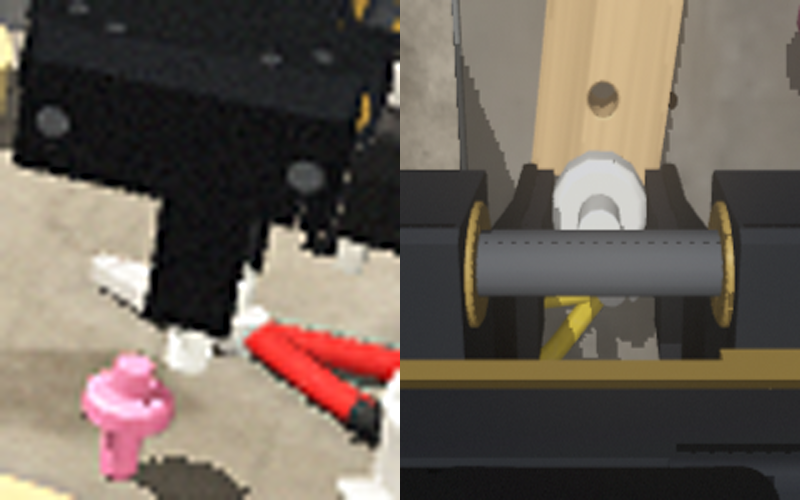

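The scene crop shows the shank hanging upright below the fingers. The wrist crop shows the head held between the pads, with the pin up. Next I'll measure how far the rivet is off the TCP along tool x from the head's visible rim.

```bash
python3 - <<'E'
from h import *
d=np.load("pics/w5.npz"); im=d["im"]; hsv=cv2.cvtColor(im,cv2.COLOR_BGR2HSV).astype(int)
m=((hsv[...,1]<30)&(hsv[...,2]>150)); m[:215]=0;m[262:]=0;m[:,:285]=0;m[:,355:]=0
for r in range(222,262,4):
    c=np.where(m[r])[0]; print(r,(c.min(),c.max(),hsv[r,c.min()+3,2]) if len(c) else None)
p=np.array([.4641,-.3876,.141])
for dy in [-.002,0,.002,.004]:
  c=p+[0,dy,-.0025]; print(dy,[proj(d,c+np.array([.014*np.sin(a),.014*np.cos(a),0])).round(1).tolist() for a in np.radians([-60,-30,0,30,60])])
E
```

```text
222 None
226 (np.int64(312), np.int64(327), np.int64(175))
230 (np.int64(304), np.int64(335), np.int64(173))
234 (np.int64(299), np.int64(338), np.int64(190))
238 (np.int64(296), np.int64(341), np.int64(209))
242 (np.int64(294), np.int64(343), np.int64(212))
246 (np.int64(292), np.int64(346), np.int64(210))
250 (np.int64(292), np.int64(347), np.int64(213))
254 (np.int64(295), np.int64(347), np.int64(213))
258 (np.int64(296), np.int64(346), np.int64(213))
-0.002 [[293.7, 247.7], [304.4, 237.5], [319.4, 233.7], [334.4, 237.5], [345.2, 247.7]]
0 [[293.6, 243.7], [304.4, 233.5], [319.4, 229.7], [334.5, 233.5], [345.2, 243.8]]
0.002 [[293.5, 239.7], [304.4, 229.4], [319.4, 225.6], [334.5, 229.4], [345.3, 239.8]]
0.004 [[293.4, 235.7], [304.3, 225.3], [319.4, 221.5], [334.6, 225.4], [345.4, 235.8]]
```

The rivet is centred on the TCP within about 1 mm. Now up and across to the hole, at about (0.4805, 0.132).

Request:
{"api": "move_arm", "payload": {
  "moves": "0 0 -0.4 0 0 0 0.2; 0 0 -0.8 0 0 0 0.2; 0.4 0 -0.9 0 0 0 0.2; 0.8 0 -0.9 0 0 0 0.2; 1 0 -0.9 0 0 0 0.2"
}}

```text
time: 8.7
position: [0.4636, -0.2849, 0.2307]
tool_rot: [0.707, 0.708, 0.0, -0.002]
ft_force: [0.0, -0.0, -0.1]
grip_width: 0.0264
grip_force: 20.0
```

Request:
{"api": "move_arm", "payload": {
  "moves": "0.4 0 0 0 0 0 0.2; 0.8 0 0 0 0 0 0.2; 1 0 0 0 0 0 0.2"
}}

```text
time: 9.0
position: [0.4634, -0.1851, 0.2302]
tool_rot: [0.706, 0.708, -0.0, -0.002]
ft_force: [-0.3, -0.4, -0.9]
grip_width: 0.0264
grip_force: 20.0
```

Request:
{"api": "move_arm", "payload": {
  "moves": "0.4 0 0 0 0 0 0.2; 0.8 0 0 0 0 0 0.2; 1 0 0 0 0 0 0.2"
}}

```text
time: 9.3
position: [0.4634, -0.0855, 0.2303]
tool_rot: [0.706, 0.708, -0.001, -0.002]
ft_force: [-0.1, -0.5, -0.1]
grip_width: 0.0266
grip_force: 20.0
```

Request:
{"api": "move_arm", "payload": {
  "moves": "0.4 0 0 0 0 0 0.2; 0.8 0 0 0 0 0 0.2; 1 0 0 0 0 0 0.2"
}}

```text
time: 9.6
position: [0.4637, 0.0142, 0.2305]
tool_rot: [0.706, 0.708, -0.001, -0.001]
ft_force: [0.1, -0.4, -0.5]
grip_width: 0.027
grip_force: 20.0
```

Request:
{"api": "move_arm", "payload": {
  "moves": "0.4 0.08 0 0 0 0 0.2; 0.8 0.16 0 0 0 0 0.2; 1 0.16 0.2 0 0 0 0.2; 1 0.16 0.5 0 0 0 0.2; 1 0.16 0.8 0 0 0 0.2; 1 0.16 1 0 0 0 0.2; 1 0.16 1 0 0 0 0.2; 1 0.16 1 0 0 0 0.2; 1 0.16 1 0 0 0 0.2"
}}

```text
time: 10.5
position: [0.4816, 0.1115, 0.1323]
tool_rot: [0.707, 0.707, 0.001, 0.001]
ft_force: [0.6, 0.4, 0.4]
grip_width: 0.0268
grip_force: 20.0
```

```bash
python3 - <<'E'
from h import *
for i in range(4): c=save("wrist","pics/w6.png"); o=robot.get_obs()
print(o["time"],o["position"],o["tool_rot"],o["grip_width"],o["ft_force"])
E
```

```text
10.7 [0.4813721  0.11163998 0.13250987] [0.70710303 0.70710973 0.0007613  0.00074833] 0.026460362489355124 [ 0.30463693  0.58043007 -0.1004231 ]
```

Request:
{"api": "move_arm", "payload": {
  "moves": "0.2 -0.01 0.2 0 0 0 0.2; 0.2 -0.01 0.4 0 0 0 0.2; 0.2 -0.01 0.55 0 0 0 0.2; 0.2 -0.01 0.58 0 0 0 0.2; 0.2 -0.01 0.58 0 0 0 0.2; 0.2 -0.01 0.58 0 0 0 0.2; 0.2 -0.01 0.58 0 0 0 0.2; 0.2 -0.01 0.58 0 0 0 0.2; 0.2 -0.01 0.58 0 0 0 0.2"
}}

```text
time: 11.6
position: [0.48, 0.1317, 0.074]
tool_rot: [0.707, 0.707, 0.0, 0.0]
ft_force: [0.8, 0.6, -0.5]
grip_width: 0.0265
grip_force: 20.0
```

```bash
python3 - <<'E'
from h import *
for i in range(3): c=save("scene","pics/s7.png"); o=robot.get_obs()
print(o["time"],o["position"],o["tool_rot"],o["grip_width"],o["ft_force"])
c=save("wrist","pics/w7.png"); d=np.load("pics/w7.npz"); s=np.load("pics/s7.npz")
u,v=proj(s,[.4805,.132,.035]).astype(int); print(u,v)
f=lambda im,a,b,c,e:cv2.resize(im[max(b,0):e,max(a,0):c],(400,400),interpolation=cv2.INTER_CUBIC)
cv2.imwrite("pics/c7.png",np.hstack([f(s["im"],u-30,v-30,u+30,v+30),f(d["im"],220,150,420,350)]))
E
```

```text
11.75 [0.4797956  0.13168945 0.07371716] [7.07075955e-01 7.07137590e-01 1.10793015e-04 1.00728045e-04] 0.026576194744201188 [-0.29526391  0.32625932 -0.3332214 ]
242 201
```

View pics/c7.png

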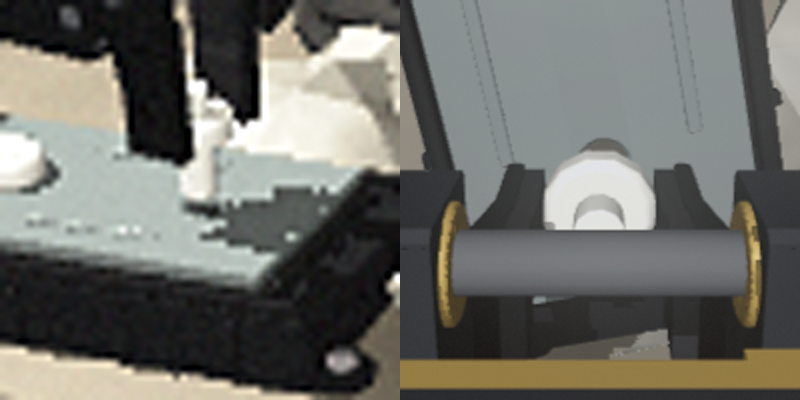

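The scene crop shows the shank tip standing over the hole. The wrist crop shows the dark upper edge of the hole behind the head, near (321,219). I'll cast that edge onto the plate.

```bash
python3 - <<'E'
from h import *
d=np.load("pics/w7.npz"); g=cv2.cvtColor(d["im"],cv2.COLOR_BGR2GRAY)
print(g[212:232,321].tolist())
for r in (219,221,223,225): 
  row=g[r,300:345]; c=300+np.where(row<128)[0]; print(r,c.min() if len(c) else 0,c.max() if len(c) else 0, row.tolist())
print(ray(d,321.5,218.5,.035), proj(d,[.4805,.139,.035]),[proj(d,[.4805+.007*np.sin(a),.132+.007*np.cos(a),.035]).round(1) for a in (-1,-.5,.5,1)])
E
```

```text
[143, 144, 143, 143, 143, 143, 137, 102, 99, 101, 101, 101, 105, 139, 183, 184, 184, 194, 224, 228]
219 318 325 [145, 145, 145, 144, 143, 142, 143, 143, 143, 142, 143, 143, 143, 143, 142, 141, 138, 129, 112, 110, 103, 102, 102, 103, 106, 118, 128, 137, 140, 141, 143, 143, 144, 143, 144, 144, 145, 146, 145, 145, 145, 145, 145, 145, 145]
221 314 330 [144, 145, 145, 145, 144, 143, 143, 143, 143, 143, 143, 142, 141, 132, 108, 94, 97, 99, 101, 101, 100, 101, 100, 101, 101, 101, 101, 101, 100, 108, 126, 139, 143, 143, 143, 145, 145, 145, 146, 145, 145, 145, 145, 145, 144]
223 312 332 [144, 145, 145, 145, 145, 144, 143, 143, 143, 143, 141, 130, 106, 99, 100, 100, 100, 101, 100, 100, 100, 101, 100, 101, 100, 100, 101, 100, 101, 102, 101, 107, 122, 141, 143, 144, 146, 145, 145, 145, 145, 145, 145, 144, 144]
225 310 333 [145, 144, 145, 145, 144, 143, 142, 143, 143, 134, 113, 118, 137, 154, 154, 147, 134, 139, 139, 139, 139, 139, 139, 138, 139, 139, 138, 132, 114, 104, 100, 102, 105, 113, 130, 144, 144, 145, 145, 145, 146, 145, 145, 145, 144]
[0.48104468 0.13915644 0.035     ] [320.54063991 218.76177811] [array([310.2, 224.1]), array([314.6, 220.2]), array([326.4, 220.2]), array([330.9, 224.1])]
```

The hole edge fits a centre of (0.4813, 0.132). I'll shift +1 mm in x and +0.5 mm in y, then lower gently.

Request:
{"api": "move_arm", "payload": {
  "moves": "0.005 0.01 0.0 0 0 0 0.2; 0.005 0.01 0.02 0 0 0 0.2; 0.005 0.01 0.04 0 0 0 0.2; 0.005 0.01 0.05 0 0 0 0.2; 0.005 0.01 0.06 0 0 0 0.2; 0.005 0.01 0.07 0 0 0 0.2; 0.005 0.01 0.07 0 0 0 0.2; 0.005 0.01 0.07 0 0 0 0.2"
}}

```text
time: 12.6
position: [0.4807, 0.1322, 0.0665]
tool_rot: [0.707, 0.707, -0.0, -0.0]
ft_force: [0.3, -0.1, -0.0]
grip_width: 0.0263
grip_force: 20.0
```

Request:
{"api": "move_arm", "payload": {
  "moves": "0 0 0.02 0 0 0 0.2; 0 0 0.03 0 0 0 0.2; 0 0 0.04 0 0 0 0.2; 0 0 0.05 0 0 0 0.2; 0 0 0.05 0 0 0 0.2; 0 0 0.05 0 0 0 0.2"
}}

```text
time: 13.2
position: [0.4807, 0.1322, 0.0615]
tool_rot: [0.707, 0.707, -0.0, -0.0]
ft_force: [0.6, -0.2, -0.7]
grip_width: 0.0261
grip_force: 20.0
```

Request:
{"api": "move_arm", "payload": {
  "moves": "0 0 0.03 0 0 0 0.2; 0 0 0.05 0 0 0 0.2; 0 0 0.07 0 0 0 0.2; 0 0 0.09 0 0 0 0.2; 0 0 0.11 0 0 0 0.2; 0 0 0.13 0 0 0 0.2; 0 0 0.13 0 0 0 0.2; 0 0 0.13 0 0 0 0.2"
}}

```text
time: 14.0
position: [0.4807, 0.1322, 0.0485]
tool_rot: [0.707, 0.707, -0.0, -0.0]
ft_force: [0.2, -0.5, 0.6]
grip_width: 0.0263
grip_force: 20.0
```

Request:
{"api": "move_arm", "payload": {
  "moves": "0 0 0.005 0 0 0 0.2; 0 0 0.01 0 0 0 0.2; 0 0 0.015 0 0 0 0.2; 0 0 0.02 0 0 0 0.2; 0 0 0.02 0 0 0 0.2; 0 0 0.02 0 0 0 0.2"
}}

```text
time: 14.6
position: [0.4807, 0.1322, 0.0466]
tool_rot: [0.707, 0.707, 0.0, 0.0]
ft_force: [-0.1, -1.1, 0.3]
grip_width: 0.0264
grip_force: 20.0
```

Request:
{"api": "move_arm", "payload": {
  "moves": "0 0 0.005 0 0 0 0.2; 0 0 0.01 0 0 0 0.2; 0 0 0.01 0 0 0 0.2; 0 0 0.01 0 0 0 0.2"
}}

```text
time: 15.0
position: [0.4808, 0.1321, 0.0457]
tool_rot: [0.707, 0.707, 0.0, 0.0]
ft_force: [0.4, -0.6, 2.9]
grip_width: 0.0266
grip_force: 20.0
```

Contact at 2.9 N at the expected height. Now I'll release, rise and look.

Request:
{"api": "move_arm", "payload": {
  "moves": "0 0 0 0 0 0 0.36; 0 0 0 0 0 0 0.42; 0 0 0 0 0 0 0.6; 0 0 0 0 0 0 0.6; 0 0 -0.1 0 0 0 0.6; 0 0 -0.3 0 0 0 0.6; 0 0 -0.5 0 0 0 0.6; 0 0 -0.5 0 0 0 0.6; 0 0 -0.5 0 0 0 0.6; 0 0 -0.5 0 0 0 0.6"
}}

```text
time: 16.0
position: [0.4799, 0.1321, 0.095]
tool_rot: [0.707, 0.707, -0.001, -0.001]
ft_force: [0.6, -0.2, -0.7]
grip_width: 0.052
grip_force: 0.0
```

```bash
python3 - <<'E'
from h import *
c=save("scene","pics/s8.png"); o=robot.get_obs()
print(o["time"],o["position"],o["tool_rot"],o["grip_width"],o["ft_force"])
c=save("wrist","pics/w8.png"); d=np.load("pics/w8.npz"); s=np.load("pics/s8.npz")
print(proj(d,[.4813,.132,.044]),proj(s,[.4813,.132,.035]))
u,v=proj(s,[.4805,.132,.035]).astype(int)
f=lambda im,a,b,c,e:cv2.resize(im[max(b,0):e,max(a,0):c],(400,400),interpolation=cv2.INTER_CUBIC)
cv2.imwrite("pics/c8.png",np.hstack([f(s["im"],u-50,v-50,u+50,v+50),f(d["im"],220,150,420,350)]))
E
```

```text
16.05 [0.47987995 0.13212918 0.09483517] [ 7.07083227e-01  7.07129564e-01 -7.76933415e-04 -6.97071836e-04] 0.052172567619309065 [0.15456431 0.45580175 0.03180881]
[321.82022021 224.18974371] [242.23984278 201.08663202]
```

View pics/c8.png

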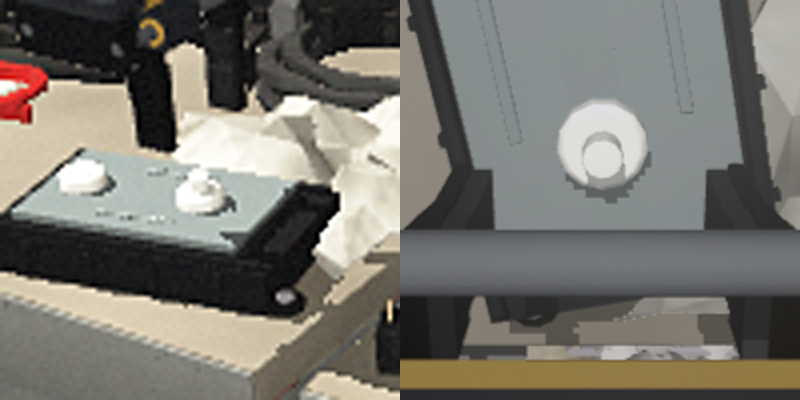

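The rivet sits with its head on the plate and its pin standing, at wrist pixel (321,222). Now I'll close the fingers above it and press the pin in small steps.

Request:
{"api": "move_arm", "payload": {
  "moves": "0 0.01 0 0 0 0 0; 0 0.01 0 0 0 0 0; 0 0.01 0 0 0 0 0; 0 0.01 0 0 0 0 0; 0 0.01 0 0 0 0 0; 0 0.01 0 0 0 0 0; 0 0.01 0.1 0 0 0 0; 0 0.01 0.2 0 0 0 0; 0 0.01 0.28 0 0 0 0; 0 0.01 0.28 0 0 0 0; 0 0.01 0.28 0 0 0 0; 0 0.01 0.28 0 0 0 0",
  "squeeze": 20
}}

```text
time: 17.3
position: [0.4818, 0.1322, 0.0675]
tool_rot: [0.707, 0.707, 0.0, 0.0]
ft_force: [-0.3, 0.5, -0.3]
grip_width: 0.0004
grip_force: 0.0
```

Request:
{"api": "move_arm", "payload": {
  "moves": "0 -0.005 0.01 0 0 0 0; 0 -0.005 0.02 0 0 0 0; 0 -0.005 0.03 0 0 0 0; 0 -0.005 0.04 0 0 0 0; 0 -0.005 0.05 0 0 0 0; 0 -0.005 0.05 0 0 0 0; 0 -0.005 0.05 0 0 0 0"
}}

```text
time: 18.0
position: [0.4814, 0.1321, 0.0627]
tool_rot: [0.707, 0.707, 0.0, 0.0]
ft_force: [-0.9, -0.7, 3.6]
grip_width: 0.0004
grip_force: 1.7
```

Request:
{"api": "move_arm", "payload": {
  "moves": "0 0 0.01 0 0 0 0; 0 0 0.02 0 0 0 0; 0 0 0.03 0 0 0 0; 0 0 0.04 0 0 0 0; 0 0 0.04 0 0 0 0; 0 0 0.04 0 0 0 0"
}}

```text
time: 18.6
position: [0.4815, 0.1321, 0.0589]
tool_rot: [0.707, 0.707, 0.0, 0.0]
ft_force: [-0.7, -2.4, 7.6]
grip_width: 0.0005
grip_force: 3.7
```

Plate is nearly bottomed; the pin should start to move at about 9 N.

Request:
{"api": "move_arm", "payload": {
  "moves": "0 0 0.01 0 0 0 0; 0 0 0.02 0 0 0 0; 0 0 0.03 0 0 0 0; 0 0 0.04 0 0 0 0; 0 0 0.04 0 0 0 0; 0 0 0.04 0 0 0 0"
}}

```text
time: 19.2
position: [0.4815, 0.1321, 0.055]
tool_rot: [0.707, 0.707, 0.0, 0.0]
ft_force: [-0.1, -1.0, 7.5]
grip_width: 0.0002
grip_force: 3.9
```

Request:
{"api": "move_arm", "payload": {
  "moves": "0 0 0.01 0 0 0 0; 0 0 0.02 0 0 0 0; 0 0 0.03 0 0 0 0; 0 0 0.03 0 0 0 0; 0 0 0.03 0 0 0 0"
}}

```text
time: 19.7
position: [0.4814, 0.1321, 0.052]
tool_rot: [0.707, 0.707, 0.0, 0.0]
ft_force: [0.1, -0.9, 8.1]
grip_width: 0.0006
grip_force: 4.0
```

Request:
{"api": "move_arm", "payload": {
  "moves": "0 0 0.005 0 0 0 0; 0 0 0.01 0 0 0 0; 0 0 0.01 0 0 0 0; 0 0 0.01 0 0 0 0"
}}

```text
time: 20.1
position: [0.4815, 0.1321, 0.0512]
tool_rot: [0.707, 0.707, 0.0, 0.0]
ft_force: [-1.7, -1.8, 9.3]
grip_width: 0.0005
grip_force: 4.7
```

Request:
{"api": "move_arm", "payload": {
  "moves": "0 0 0.005 0 0 0 0; 0 0 0.01 0 0 0 0; 0 0 0.01 0 0 0 0; 0 0 0.01 0 0 0 0"
}}

```text
time: 20.5
position: [0.4816, 0.132, 0.0509]
tool_rot: [0.707, 0.707, 0.0, 0.001]
ft_force: [-2.3, -1.9, 16.1]
grip_width: 0.0005
grip_force: 8.0
```

Force is rising to 16 N with the position stalled, so the stop is reached. I'll press slightly more, then rise and check.

Request:
{"api": "move_arm", "payload": {
  "moves": "0 0 0.003 0 0 0 0; 0 0 0.005 0 0 0 0; 0 0 0.005 0 0 0 0"
}}

```text
time: 20.8
position: [0.4816, 0.1319, 0.0508]
tool_rot: [0.707, 0.707, 0.0, 0.001]
ft_force: [-2.7, -3.2, 19.0]
grip_width: 0.0004
grip_force: 9.7
```

Request:
{"api": "move_arm", "payload": {
  "moves": "0 0 -0.05 0 0 0 0; 0 0 -0.1 0 0 0 0; 0 0 -0.3 0 0 0 0; 0 0 -0.6 0 0 0 0; 0 0 -1 0 0 0 0; -0.3 0 -1 0 0 0 0.3; -0.6 0 -1 0 0 0 0.3; -0.6 0 -1 0 0 0 0.3; -0.6 0 -1 0 0 0 0.3; -0.6 0 -1 0 0 0 0.3"
}}

```text
time: 21.8
position: [0.4808, 0.0727, 0.1486]
tool_rot: [0.707, 0.707, -0.0, -0.001]
ft_force: [-0.7, -0.4, 0.1]
grip_width: 0.0247
grip_force: 0.0
```

```bash
python3 - <<'E'
from h import *
c=save("scene","pics/s9.png"); o=robot.get_obs()
print(o["time"],o["position"],o["grip_width"],o["ft_force"])
c=save("wrist","pics/w9.png"); d=np.load("pics/w9.npz"); s=np.load("pics/s9.npz")
u,v=proj(s,[.475,.16,.035]).astype(int); a,b=proj(d,[.481,.132,.044]).astype(int)
f=lambda im,a,b,c,e:cv2.resize(im[max(b,0):e,max(a,0):c],(400,400),interpolation=cv2.INTER_CUBIC)
cv2.imwrite("pics/c9.png",np.hstack([f(s["im"],u-40,v-40,u+40,v+40),f(d["im"],a-50,max(b-50,0),a+50,max(b-50,0)+100)]))
E
```

```text
21.85 [0.48086017 0.07289516 0.14864447] 0.024913145715537148 [-0.38282378  0.68134221  0.87184675]
```

View pics/c9.png

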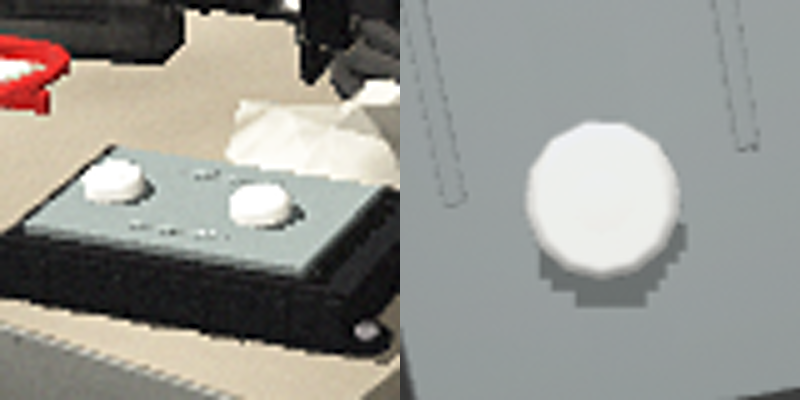

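Both crops show the rivet seated on the plate with its pin flush, matching the already fastened one. The arm is clear.

```bash
python3 -c "from rig import robot; print(robot.hand_in())"
```

```text
the job is handed in; nothing more can be done
None
```

I put the rivet in the plate's hole until its head sat down, then pushed its pin in flush with at most 19 N read on the plate; the spent rivet was left untouched in the rack, and I handed the job in at about 22 s.

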